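Clear and uncover the bench scale, then weigh the silver bar

ROBOT

A 6-joint arm with a two-finger parallel gripper is mounted at the origin on the work surface. World frame = base frame: x ahead of the robot, y to its left, z up, the work surface at z = 0. Lengths are in m, angles in rad, forces in N, time in s.
With the tool pointing down it reaches from about 0.325 to 0.775 m from the base axis. Payload 5.5 kg.
Tool frame: the origin (TCP) lies on the front face of the gripper's body, between the roots of the fingers; the fingertips stand tip_extent ahead of it and the grasp point (between the pads) lies 54 mm ahead of it (tip_extent is the distance from the TCP to the fingertips, in m); z points along the fingers, y is the line along which they close (so a half turn about z gives the same grasp; the last joint's range is limited). The gripper opens to 85 mm and grips with 20 to 120 N. Pads are 22 mm wide; open, the fingers measure 114 mm over their backs; the gripper's body (76 mm by 85 mm) begins 54 mm behind the grasp point. The pads swing forward as they close: fully open they stand 13 mm farther back than shut.
Start: joints at [-1.177, 0.091, 1.231, -0, 1.82, -0.057], TCP at [0.261, -0.54, 0.304] pointing down, gripper open.
Joint ranges: [-2.87, 2.87], [-0.86, 2.18], [0.17, 2.46], [-1.51, 4.65], [0.06, 2.69], [-2.65, 2.65]. Speed limits (rad/s): [2.57, 2.57, 3.01, 3.14, 3.14, 3.14].

INTERFACE

Orientations are given as [roll, pitch, yaw] about the fixed x, y, z axes, in that order (R = Rz(yaw) Ry(pitch) Rx(roll)).
In Python, from bench import * gives the robot as it stands.
- The arm moves only by the tool servo_tool, never from a script. Its argument "moves" is a list that holds one entry, the list of rows, each a list of 5 numbers: the opening in per cent of the stroke, from 0 (shut) to 100 (fully open), then the shift along the tool's x, y, z in m, then the turn about the tool's z in degrees. In form: [[[fingers, tx, ty, tz, turn], ...]]. A call has 1 to 12 rows; each row is the pose to reach, as a shift and turn from the pose commanded when the call began, along the tool's axes at that moment; what a row does not reach only later rows make up. A row lasts 1/12 s, in which the tool goes at most 41.7 mm and 7.16 degrees, less where a joint would pass 70% of its speed; a pose out of reach is approached as far as the arm can. A call with a gripper value outside its range is refused whole. The fingers move at their own pace and stop on an object; "newtons" is the grip in N (left out, the last holds). Time passes only in rows, so rows that repeat a pose let the fingers close. It gives the time, the measured TCP pose, the force, the opening and the grip force at its end, in the units of the state.
- get_obs(): the state, without advancing time (a new reading comes with each control period).
- read_camera(name): name is "scene" or "top"; returns a dict with "image" (480x640x3 uint8, red, green, blue), "mtx" (3x3 intrinsics, pixels), "k1" (the pictures are not rectified: a ray, as slopes to the right and down, at radius r is drawn at 1 + k1 r^2 times it, then the intrinsics apply), "R" (3x3) and "t" (3): a world point X has camera coordinates R X + t. Camera axes: x right, y down, z forward; pixel columns grow to the right and rows downward; lengths in m; the calibration is good to about 2 mm. A picture is of the moment at which its call begins. There is no depth.
- finish_job(): hands the job in; it is judged then, once.
The state is a dict: "time_s": time; "q": joint angles; "dq": joint speeds; "joint_torque": joint torques, N m; "eef_pos": TCP position; "tool_rot": TCP orientation; "contact_force": force on the tool from outside, world axes, zero at the start; "torque": the same for the moment, N m; "finger_gap": finger opening in m; "grip_force": force on a finger pad.
Only numpy, scipy, OpenCV 4.12 (cv2) and the standard library are available. Lean on these libraries where they do the work, as an engineer would, in place of code of your own. Each camera call takes 0.05 s, during which the arm holds its last target. There are 200 camera calls.

TASK

The silver bar has to go on the bench scale, but someone has left the dark steel mould frame on top of the scale's dust cover. First set the frame flat and wholly on the cork mat, leaving the cover where it is meanwhile; next lift the cover straight up off the scale and set it, right way up, fully down in its plywood holder; then lay the bar gently on the scale's pan, flat, wholly on the pan and lengthwise along it. Tip nothing over on the way and leave the green mould, the pliers and the white cup where they are.

Things in the scene. Friction and masses are not known exactly. Their poses are not given: they have to be found in the camera images.
- scale: Black bench scale, fixed during a run, a flat case 150 (x) x 176 (y) x 30 mm high. Origin on the work surface right below the centre of the weighing pan; the case reaches from -103 to +47 mm in its x and +-88 mm in its y. Display and buttons lie flush on its top at the -x side, facing the robot. Its y axis runs along the pan.
- pan (a point): Centre of the top of the steel weighing pan, 40 mm above the work surface. The pan is a fixed flat plate 48 mm (x) x 104 mm (y), standing 10 mm proud of the case's top (30 mm). Axes as scale.
- cover: Loose white dust cover, an upside-down box 66 mm (x) x 124 mm (y) x 46 mm high, walls 4 mm, open below, flat top, 130 g. Origin at the centre of its open lower edge. At the start it stands on the scale's case (30 mm up) over the pan, with 5 to 6 mm of play round the pan.
- frame: Dark steel mould frame, an open rectangular frame lying flat, 50 mm (x) x 84 mm (y) x 32 mm high, walls 10 mm, window 30 x 64 mm right through in z, about 550 g. Origin at the centre of its underside. At the start it lies loose on the flat top of the cover (76 mm up).
- mat: Flat cork mat, fixed, 110 mm (x) x 140 mm (y) x 3 mm thick. Origin at the centre of its underside, on the work surface.
- holder: Plywood holder for the cover, fixed: a shallow open tray 90 mm (x) x 148 mm (y) x 13 mm high outside, walls 6 mm, floor 6 mm thick, so the inside is 78 x 136 mm and 7 mm deep. Origin at the centre of its underside, on the work surface. The cover's long side goes along its y.
- bar: Bright cast silver bar lying flat, 30 mm (x) x 76 mm (y) x 19 mm high, about 450 g; the sides stand upright over the lower 13 mm, and above that is a step 24 x 68 mm. Origin at the centre of its underside, y along its length.
- mould: Bystander: green rubber mould block, 60 x 80 x 30 mm, loose. Origin at the centre of its underside.
- pliers: Bystander: pliers lying flat, 155 mm long, 14 mm high, red handles, loose. Origin beside the pivot on the work surface; jaws reach 53 mm to +x, handles 101 mm to -x, 26 mm to either side.
- jar: Bystander: white ceramic cup, 72 mm across, 60 mm high, loose. Origin at the centre of its underside.
Not all that is in view belongs to the job. Leave any yellow look-alike of the cover alone. Of the things shaped like the holder, the plywood one is meant.

How it is judged:
On the way, in this order (a step that is already met when the one before it is completed fails the run):
1. the frame lies flat on the cork mat, let go, while the cover still stands on the scale (x of frame in the frame of mat between -0.035 and 0.035 m and y of frame in the frame of mat between -0.05 and 0.05 m and z of frame in the frame of mat between 0 and 0.007 m and angle between frame's own z axis and vertical below 0.1 rad and linear speed of frame below 0.02 m/s and angular speed of frame below 0.2 rad/s and contact force between the fingers and frame below 0.1 N and distance of cover from where it was at the start of the episode below 0.02 m), for 0.2 s.
2. the cover is fully down in its holder, right way up, let go (x of cover in the frame of holder between -0.011 and 0.011 m and y of cover in the frame of holder between -0.011 and 0.011 m and z of cover in the frame of holder between 0.002 and 0.0085 m and angle between cover's own z axis and vertical below 0.06 rad and linear speed of cover below 0.02 m/s and angular speed of cover below 0.2 rad/s and contact force between the fingers and cover below 0.1 N), for 0.2 s.
At the end, for the whole second after the job is handed in: Frame flat on the mat (centre within 35 mm of its centre in x, 50 mm in y); cover right way up, fully down on the holder's floor; bar flat on the pan (centre within 12 mm across and 18 mm along it, length within 0.26 rad of the pan's); all at rest (x of frame in the frame of mat between -0.035 and 0.035 m and y of frame in the frame of mat between -0.05 and 0.05 m and z of frame in the frame of mat between 0 and 0.007 m and angle between frame's own z axis and vertical below 0.1 rad and linear speed of each of frame, cover, bar below 0.02 m/s and angular speed of each of frame, cover, bar below 0.2 rad/s and x of cover in the frame of holder between -0.011 and 0.011 m and y of cover in the frame of holder between -0.011 and 0.011 m and z of cover in the frame of holder between 0.002 and 0.0085 m and angle between cover's own z axis and vertical below 0.06 rad and x of bar in the frame of pan between -0.012 and 0.012 m and y of bar in the frame of pan between -0.018 and 0.018 m and z of bar in the frame of pan between -0.003 and 0.004 m and angle between bar's own z axis and vertical below 0.07 rad and angle between the y axis of bar and the y axis of scale, either way round below 0.26 rad); the robot touches nothing.
It fails at once if the frame, the cover or the bar is tipped (over 0.6 rad) (angle between any of frame, cover, bar's own z axis and vertical above 0.6 rad).
It fails at once if the bar is dropped or pressed hard on the scale (over 60 N) (contact force between bar and scale above 60 N).
It fails at once if the green mould, the pliers or the cup is pushed away (over 30 mm) (distance of any of mould, pliers, jar from where it was at the start of the episode above 0.03 m).
It fails at once if the cup is tipped (angle between jar's own z axis and vertical above 0.5 rad).
It also fails if it takes over 72 s, if anything falls off the work surface, if the arm or the gripper's body presses on something with over 40 N, if the wrist force passes 120 N, or if a joint passes its speed limit or range.

## Working session

There is one attempt and no reset: what is moved stays moved. The work goes in short steps, Python scripts to look and compute and a tool call to move; the robot and the scene stay as the last step left them, time stands still between calls to the robot, and variables do not carry over. Pictures are saved under pics/ and viewed, at most 13 in all, crops included, and the job is handed in when it is done.

Besides the shell and the picture viewer there is one more tool, called after "Emit:" as name(argument=value, ...), one argument or row to a line, values as JSON. servo_tool: Moves the arm, as the interface text tells. Its arguments: {"type":"object","properties":{"moves":{"type":"array","items":{"type":"array","items":{"type":"array","items":{"type":"number"}}}},"newtons":{"type":"number"}},"required":["moves"]}

```bash
ls; mkdir -p pics
python3 - <<'E'
from bench import *
import cv2
o=get_obs();print(o)
for n in("scene","top"):
    c=read_camera(n);cv2.imwrite(f"pics/{n}0.png",c["image"][:,:,::-1]);print(n,c["mtx"],c["k1"],c["R"],c["t"])
E
```

```text
pics
{'time_s': 0.0, 'q': array([-1.17675062e+00,  9.18790427e-02,  1.23193117e+00, -1.17272772e-07,
        1.81980898e+00, -5.67047641e-02]), 'dq': array([-4.13900792e-04,  5.51739274e-05,  1.15511737e-03, -3.49407300e-04,
        1.77258390e-03, -1.11869993e-03]), 'joint_torque': array([-2.22316285e-04, -4.58732307e+01, -4.18020666e+01,  1.82673266e-04,
        1.15096540e-02, -1.02354238e-05]), 'eef_pos': array([ 0.26132242, -0.5399346 ,  0.30271307]), 'tool_rot': array([-3.13956936e+00, -1.14739329e-04,  4.50750326e-01]), 'contact_force': array([ 0.01458282, -0.34345577,  0.0047579 ]), 'torque': array([ 0.03389207, -0.01624755,  0.02419973]), 'grip_force': 0.0, 'finger_gap': 0.08576011834648975}
scene [[550.11251079   0.         319.02364693]
 [  0.         550.11251079 243.27593178]
 [  0.           0.           1.        ]] 0.05363271836854697 [[-0.14391858  0.98953374  0.01050823]
 [ 0.7595948   0.11726969 -0.63973711]
 [-0.63427375 -0.08408806 -0.76852196]] [ 0.09201788 -0.35566291  1.47643412]
top [[613.22863721   0.         310.667046  ]
 [  0.         613.22863721 249.3013368 ]
 [  0.           0.           1.        ]] 0.014668540129050962 [[ 0.02647651 -0.99955922 -0.01342992]
 [-0.98906184 -0.0242436  -0.14549546]
 [ 0.14510574  0.01713523 -0.98926776]] [0.0019568  0.52759053 1.39280205]
```

View pics/scene0.png

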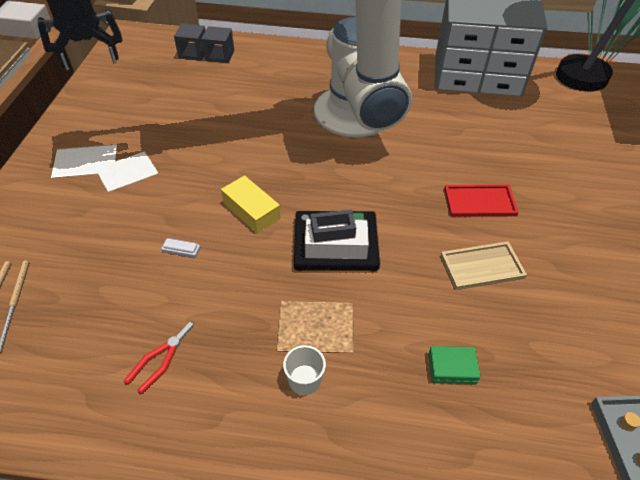

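View pics/top0.png

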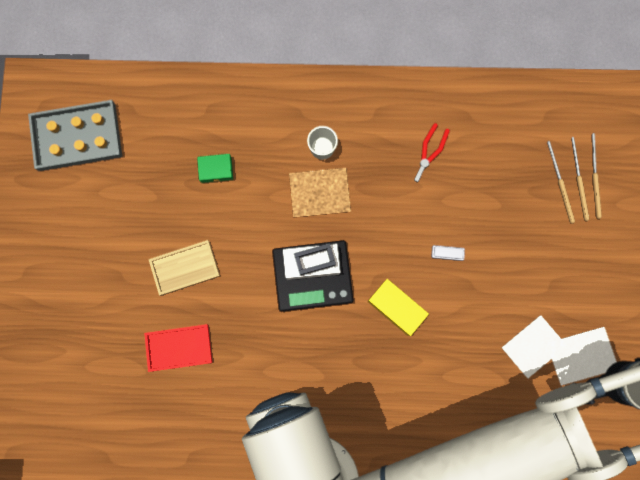

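Holder-shaped candidates in the top view are the plywood tray (184,267) and the red tray (179,348). The plywood one fits the text. Cover candidates are the white one on the scale (313,262) and the yellow one (399,307), which is a decoy. I'll confirm both choices in an enlarged crop.

```bash
cat > h.py <<'E'
from bench import *
import cv2, numpy as np
def slopes(c,p):
    p=np.atleast_2d(np.asarray(p,float)); m=c["mtx"]
    d=np.c_[(p[:,0]-m[0,2])/m[0,0],(p[:,1]-m[1,2])/m[1,1]]; u=d.copy()
    for _ in range(10): u=d/(1+c["k1"]*(u**2).sum(1))[:,None]
    return u
def rays(c,p):
    u=slopes(c,p); return -c["R"].T@c["t"], np.c_[u,np.ones(len(u))]@c["R"]
def plane(c,p,z):
    o,d=rays(c,p); return o+d*((z-o[2])/d[:,2])[:,None]
def proj(c,X):
    x=np.atleast_2d(X)@c["R"].T+c["t"]; u=x[:,:2]/x[:,2:]; u=u*(1+c["k1"]*(u**2).sum(1))[:,None]
    return u@np.diag([c["mtx"][0,0],c["mtx"][1,1]])+c["mtx"][:2,2]
def tri(a,pa,b,pb):
    oa,da=rays(a,pa);ob,db=rays(b,pb);out=[]
    for x,y in zip(da,db):
        s=np.linalg.lstsq(np.c_[x,-y],ob-oa,rcond=None)[0]
        P,Q=oa+s[0]*x,ob+s[1]*y; out.append([*((P+Q)/2),np.linalg.norm(P-Q)])
    return np.array(out)
def crop(img,x0,y0,x1,y1,w,h): return cv2.resize(img[y0:y1,x0:x1],(w,h),interpolation=cv2.INTER_CUBIC)
E
python3 - <<'E'
from h import *
s=read_camera("scene")["image"];t=read_camera("top")["image"]
m=np.zeros((600,800,3),np.uint8)
m[:300,:400]=crop(t,263,230,363,305,400,300)   # x4
m[:300,400:]=crop(s,290,200,390,275,400,300)
m[300:,:400]=crop(t,140,235,240,310,400,300)
m[300:,400:]=crop(s,435,230,535,305,400,300)
cv2.imwrite("pics/m1.png",m[:,:,::-1])
for n,i,pts in(("top",t,dict(bar=(448,253),mat=(320,192),hold=(184,267),wood=(250,230),cover=(292,262),frame=(300,268))),("scene",s,dict(bar=(180,245),mat=(315,325),hold=(484,265),wood=(220,300),cover=(335,252),frame=(335,232)))):
    hsv=cv2.cvtColor(i,cv2.COLOR_RGB2HSV)
    for k,(x,y) in pts.items(): print(n,k,hsv[y-1:y+2,x-1:x+2].reshape(-1,3).mean(0).round())
E
```

```text
top bar [118.   2. 243.]
top mat [ 16. 137. 195.]
top hold [ 22.  95. 237.]
top wood [ 14. 167. 176.]
top cover [ 35.   1. 250.]
top frame [112.  15.  98.]
scene bar [128.   5. 228.]
scene mat [ 15. 115. 176.]
scene hold [ 19.  88. 223.]
scene wood [ 13. 140. 168.]
scene cover [ 15.  20. 116.]
scene frame [110.  17.  41.]
```

View pics/m1.png

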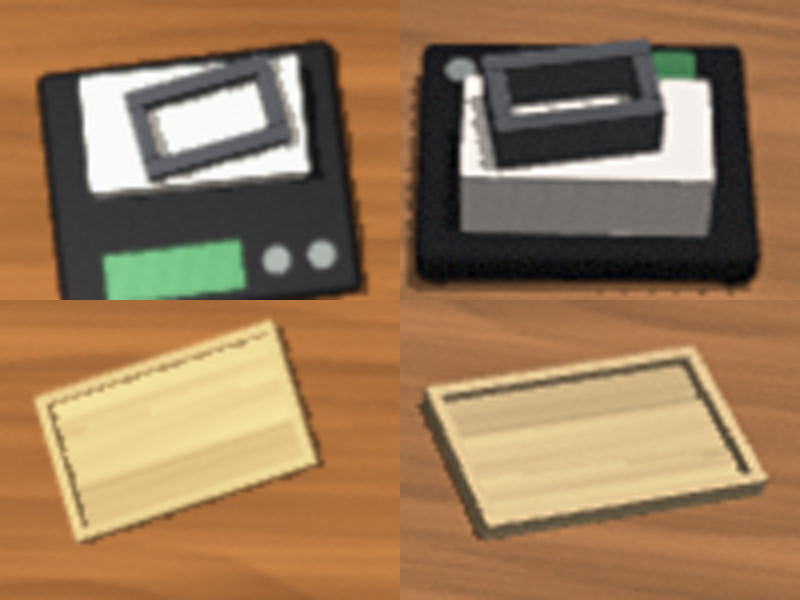

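The crops confirm the targets: the plywood tray (184,267) is the holder, and the white cover carries the dark frame. I'll triangulate the corners and compute poses from contours.

Run:
```python
from h import *
S=read_camera("scene");T=read_camera("top")
print("cams",rays(S,[0,0])[0],rays(T,[0,0])[0])
f=lambda p,x0,y0:(np.array(p)+.5)/4-.5+[x0,y0]
def rep(n,P):
    e=np.linalg.norm(np.roll(P[:,:2],-1,0)-P[:,:2],axis=1); i=0 if e[0]+e[2]>e[1]+e[3] else 1
    d=P[1+i,:2]-P[i,:2]; d2=P[(2+i)%4,:2]-P[(3+i)%4,:2]; d=d+d2
    a=np.degrees(np.arctan2(-d[0],d[1]))   # yaw such that object's y along long side
    a=(a+90)%180-90
    print(n,"ctr",P.mean(0)[:3].round(4),"edges",e.round(4),"yaw",a.round(1), "z",P[:,2].round(4) , "gap",P[:,3].round(4) if P.shape[1]>3 else"")
# order LT,RT,RB,LB in top ; matching in scene RB,LB,LT,RT
t=f([(125,92),(268,57),(300,140),(150,180)],263,230);s=f([(262,112),(92,130),(82,55),(250,40)],290,200)
rep("frame tri",tri(T,t,S,s))
t=f([(80,75),(303,55),(308,178),(88,192)],263,230);s=f([(313,180),(60,178),(62,80),(312,82)],290,200)
rep("cover tri",tri(T,t,S,s))
t=f([(37,100),(272,20),(320,162),(80,242)],140,235);s=f([(367,180),(83,235),(25,88),(295,47)],435,230)
rep("hold tri",tri(T,t,S,s))
def mask(c,roi,fn):
    x0,y0,x1,y1=roi; h=cv2.cvtColor(cv2.GaussianBlur(c["image"],(3,3),0),cv2.COLOR_RGB2HSV).astype(int)
    m=np.zeros(h.shape[:2],np.uint8); m[y0:y1,x0:x1]=(fn(h[...,0],h[...,1],h[...,2])*255).astype(np.uint8)[y0:y1,x0:x1]
    return m
def rect(c,m,z,k=1):
    m=cv2.morphologyEx(m,cv2.MORPH_CLOSE,np.ones((k,k),np.uint8))
    cs=max(cv2.findContours(m,0,1)[0],key=cv2.contourArea)[:,0]
    P=plane(c,cs,z); r=cv2.minAreaRect((P[:,:2]*1000).astype(np.float32)); b=cv2.boxPoints(r)/1000
    return np.c_[b,np.full(4,z)],proj(c,P.mean(0)).round(1)
for n,c,roi,fn,z,k in[
 ("bar T",T,(425,240,470,265),lambda h,s,v:(s<60)&(v>110),.013,1),
 ("bar S",S,(150,230,210,262),lambda h,s,v:(s<60)&(v>90),.013,1),
 ("mat T",T,(280,160,360,225),lambda h,s,v:(s<152)&(v>170),.003,7),
 ("mat S",S,(265,295,365,350),lambda h,s,v:(s<128)&(v>140),.003,7),
 ("hold T",T,(140,235,230,300),lambda h,s,v:(s<125)&(v>190),.013,5),
 ("hold S",S,(430,230,535,295),lambda h,s,v:(s<110)&(v>170),.013,5),
 ("cover T",T,(270,235,360,285),lambda h,s,v:(s<40)&(v>170),.076,5),
 ("frame T",T,(285,240,345,285),lambda h,s,v:(v>70)&(v<170),.108,3),
 ("scale T",T,(265,235,365,320),lambda h,s,v:(v<75),.03,5)]:
    b,m=rect(c,mask(c,roi,fn),z,k); rep(n+str(m),b)
print("buttons", plane(T,f([(278,261),(322,255)],263,230),.03).round(4),"bar end",)
```

```text
cams [1.21986618 0.07480416 0.90617434] [ 0.31966428 -0.00911935  1.45464247]
frame tri ctr [0.4964 0.0042 0.1041] edges [0.0825 0.0492 0.0854 0.0504] yaw 15.9 z [0.1055 0.1032 0.1044 0.1032] gap [0.0006 0.0017 0.0049 0.0037]
cover tri ctr [0.4961 0.0129 0.0713] edges [0.1259 0.0699 0.1265 0.0668] yaw 6.1 z [0.0749 0.0714 0.0661 0.0729] gap [0.0005 0.0038 0.0021 0.0009]
hold tri ctr [0.4813 0.3168 0.0084] edges [0.1481 0.0912 0.1493 0.089 ] yaw 20.3 z [0.0094 0.0042 0.0105 0.0096] gap [0.0018 0.0019 0.0021 0.0036]
bar T[[447.7 252.6]] ctr [ 0.5313 -0.308   0.013 ] edges [0.0297 0.0745 0.0297 0.0745] yaw -3.9 z [0.013 0.013 0.013 0.013] gap 
bar S[[180.5 247.2]] ctr [ 0.5373 -0.3068  0.013 ] edges [0.038  0.0777 0.038  0.0777] yaw -3.9 z [0.013 0.013 0.013 0.013] gap 
mat T[[319.5 191.8]] ctr [ 0.6748 -0.0018  0.003 ] edges [0.1414 0.1117 0.1414 0.1117] yaw 7.0 z [0.003 0.003 0.003 0.003] gap 
mat S[[315.2 325.3]] ctr [ 0.6736 -0.0018  0.003 ] edges [0.1428 0.1055 0.1428 0.1055] yaw 8.5 z [0.003 0.003 0.003 0.003] gap 
hold T[[183.2 267. ]] ctr [0.4815 0.3169 0.013 ] edges [0.1478 0.0899 0.1478 0.0899] yaw 19.8 z [0.013 0.013 0.013 0.013] gap 
hold S[[483.1 263.1]] ctr [0.4825 0.3169 0.013 ] edges [0.1482 0.09   0.1482 0.09  ] yaw 19.9 z [0.013 0.013 0.013 0.013] gap 
cover T[[294.4 259.1]] ctr [0.4924 0.0413 0.076 ] edges [0.0674 0.0657 0.0674 0.0657] yaw 7.6 z [0.076 0.076 0.076 0.076] gap 
frame T[[311.8 258.1]] ctr [0.4964 0.005  0.108 ] edges [0.1388 0.08   0.1388 0.08  ] yaw 7.5 z [0.108 0.108 0.108 0.108] gap 
scale T[[314.5 273.6]] ctr [0.4669 0.0092 0.03  ] edges [0.1746 0.1479 0.1746 0.1479] yaw 8.5 z [0.03 0.03 0.03 0.03] gap 
buttons [[ 0.4229 -0.0371  0.03  ]
 [ 0.4271 -0.0625  0.03  ]] bar end
```

```bash
cat >> h.py <<'E'
def go(x,y,z,yaw):
    """shift along tool axes and turn (deg) from present TCP pose to a tool-down pose"""
    from scipy.spatial.transform import Rotation as Ro
    o=get_obs(); R=Ro.from_euler("xyz",o["tool_rot"])
    d=R.inv().apply(np.array([x,y,z])-o["eef_pos"]); t=-(yaw-np.degrees(o["tool_rot"][2])+180)%360-180
    t=(np.degrees(o["tool_rot"][2])-yaw+180)%360-180
    print("t",o["time_s"],"pos",o["eef_pos"].round(4),"yaw",np.degrees(o["tool_rot"][2]).round(2),"tilt",o["tool_rot"][:2].round(4),"gap",o["finger_gap"],"-> shift",d.round(4),"turn",round(t,2))
E
python3 - <<'E'
import bench; print([n for n in dir(bench) if not n.startswith('_')], getattr(bench,'tip_extent',None))
from h import *
print({k:v for k,v in get_obs().items() if 'tip' in k})
T=read_camera("top")
h=cv2.cvtColor(T["image"],cv2.COLOR_RGB2HSV).astype(int)
# frame: edges in top crop, rim inner window as check: white hole inside frame
m=np.zeros((480,640),np.uint8); m[248:275,298:340]=((h[...,1]<40)&(h[...,2]>170))[248:275,298:340]*255
n,l,st,ce=cv2.connectedComponentsWithStats(m); print(st[1:],ce[1:])
k=l[261,316]; ys,xs=np.where(l==k); print("hole",plane(T,[[xs.mean(),ys.mean()]],.076),plane(T,[[xs.mean(),ys.mean()]],.108))
print("cup",plane(T,[322,142],.06))
go(.4964,.0045,.25,106)
E
```

```text
['IKError', 'finish_job', 'get_obs', 'read_camera', 'tip_extent'] 0.0726
{}
[[298 248  14   4  34]
 [306 248  34  27 208]
 [301 251  29  17 310]
 [298 269   2   6   8]] [[302.70588235 248.97058824]
 [329.42788462 266.01442308]
 [315.02580645 259.36129032]
 [298.25       272.        ]]
hole [[0.49908387 0.00427131 0.076     ]] [[0.49491932 0.00396049 0.108     ]]
cup [[ 0.78052899 -0.00490805  0.06      ]]
t 0.35 pos [ 0.2614 -0.5401  0.3036] yaw 25.83 tilt [-3.1411 -0.    ] gap 0.08546569434732303 -> shift [ 0.4488 -0.3877  0.0538] turn -80.17
```

Emit:
servo_tool(
  moves=[
    [[100,0.03,-0.026,0.003,-6],[100,0.06,-0.052,0.007,-12],[100,0.09,-0.078,0.01,-18],[100,0.12,-0.104,0.013,-24],[100,0.15,-0.13,0.017,-30],[100,0.18,-0.156,0.02,-36],[100,0.21,-0.182,0.023,-42],[100,0.24,-0.208,0.027,-48],[100,0.27,-0.234,0.03,-54],[100,0.3,-0.26,0.033,-60],[100,0.32,-0.275,0.035,-64],[100,0.33,-0.285,0.035,-66]],
  ],
)

```text
time_s: 1.35
eef_pos: [0.4351, -0.1369, 0.2685]
tool_rot: [3.141, -0.001, 1.61]
contact_force: [-0.4, -0.1, -0.0]
finger_gap: 0.0854
grip_force: 0.0
```

```bash
python3 -c "
from h import *
go(.4957,.0042,.21,106)"
```

```text
t 1.35 pos [ 0.4351 -0.1369  0.2685] yaw 92.23 tilt [ 3.1413e+00 -1.0000e-03] gap 0.0853789393696451 -> shift [0.1386 0.066  0.0586] turn -13.77
```

Emit:
servo_tool(
  moves=[
    [[100,0.03,0.014,0.01,-4],[100,0.06,0.028,0.02,-8],[100,0.09,0.042,0.03,-12],[100,0.115,0.055,0.045,-14],[100,0.13,0.062,0.055,-14],[100,0.137,0.065,0.058,-14],[100,0.138,0.066,0.058,-14],[100,0.138,0.066,0.058,-14],[100,0.138,0.066,0.058,-14]],
  ],
)

```text
time_s: 2.1
eef_pos: [0.4959, -0.0007, 0.212]
tool_rot: [3.14, 0.001, 1.846]
contact_force: [-0.1, 0.4, -0.7]
finger_gap: 0.085
grip_force: 0.0
```

```bash
python3 -c "
from h import *
go(.4957,.0042,.152,106)
S=read_camera('scene');cv2.imwrite('pics/s2.png',crop(S['image'],260,120,420,240,800,600)[:,:,::-1])"
```

```text
t 2.1 pos [ 0.4959 -0.0007  0.212 ] yaw 105.77 tilt [3.1404e+00 1.0000e-03] gap 0.08504058270472568 -> shift [0.0048 0.001  0.06  ] turn -0.23
```

View pics/s2.png

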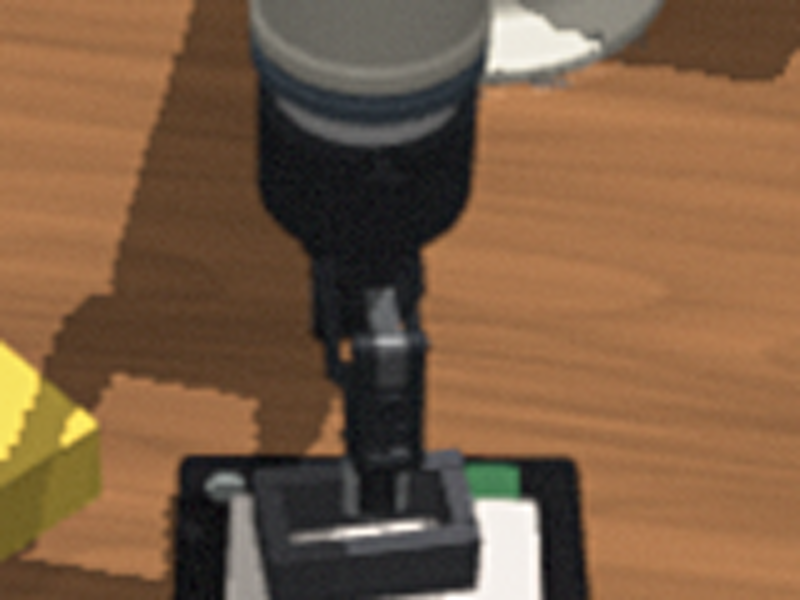

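The gripper is centred over the frame and the yaw matches, so I'm lowering.

Emit:
servo_tool(
  moves=[
    [[100,0.004,0.001,0.015,0],[100,0.004,0.001,0.03,0],[100,0.004,0.001,0.042,0],[100,0.004,0.001,0.05,0],[100,0.004,0.001,0.055,0],[100,0.004,0.001,0.058,0],[100,0.004,0.001,0.058,0]],
  ],
)

```text
time_s: 2.73
eef_pos: [0.4956, 0.0041, 0.1526]
tool_rot: [-3.141, -0.0, 1.847]
contact_force: [-0.3, -0.2, 0.2]
finger_gap: 0.0856
grip_force: 0.0
```

Emit:
servo_tool(
  moves=[
    [[65,0,0,0,0],[60,0,0,0,0],[55,0,0,0,0],[50,0,0,0,0],[50,0,0,0,0],[50,0,0,0,0],[50,0,0,0,0],[45,0,0,0,0],[45,0,0,0,0],[45,0,0,0,0]],
  ],
  newtons=60,
)

```text
time_s: 3.57
eef_pos: [0.4964, 0.0044, 0.1542]
tool_rot: [3.139, 0.001, 1.847]
contact_force: [1.7, 0.9, 5.7]
finger_gap: 0.0489
grip_force: 64.2
```

Emit:
servo_tool(
  moves=[
    [[40,0,0,-0.004,0],[40,0,0,-0.01,0],[40,0,0,-0.02,0],[40,0,0,-0.035,0],[40,0,0,-0.05,0],[40,0,0,-0.06,0],[40,0,0,-0.07,0],[40,0,0,-0.07,0],[40,0,0,-0.07,0]],
  ],
)

```text
time_s: 4.32
eef_pos: [0.4958, 0.0044, 0.2232]
tool_rot: [3.141, 0.0, 1.847]
contact_force: [1.1, 0.2, -5.0]
finger_gap: 0.0487
grip_force: 63.3
```

```bash
python3 -c "
from h import *
go(.667,-.0025,.222,97.5)
S=read_camera('scene');T=read_camera('top')
m=np.zeros((600,800,3),np.uint8);m[:,:400]=crop(S['image'],280,150,400,330,400,600);m[:,400:]=crop(T['image'],250,170,370,350,400,600)
cv2.imwrite('pics/s3.png',m[:,:,::-1])"
```

```text
t 4.3167 pos [0.4958 0.0044 0.2232] yaw 105.83 tilt [3.141e+00 2.000e-04] gap 0.04870640462824269 -> shift [-0.0533  0.1628  0.0013] turn 8.33
```

View pics/s3.png

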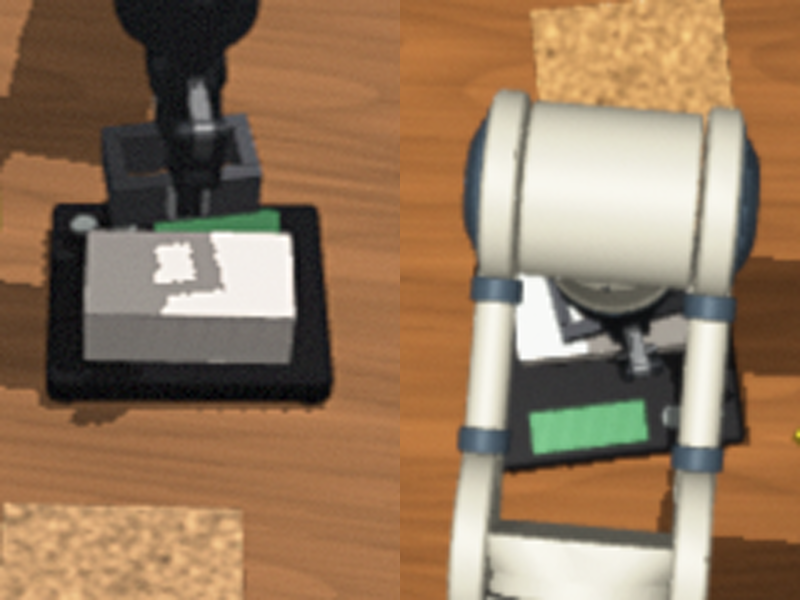

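The frame is held level and the cover is still in place (scene crop, cover at about (185,290) of the left panel). Next I'm carrying the frame to the mat.

Emit:
servo_tool(
  moves=[
    [[40,-0.005,0.015,0,0.5],[40,-0.013,0.04,0,2],[40,-0.022,0.068,0,4],[40,-0.031,0.096,0,6],[40,-0.04,0.124,0,8],[40,-0.048,0.148,0.02,8],[40,-0.052,0.16,0.045,8],[40,-0.053,0.163,0.07,8],[40,-0.053,0.163,0.09,8],[40,-0.053,0.163,0.105,8],[40,-0.053,0.163,0.115,8],[40,-0.053,0.163,0.115,8]],
  ],
)

```text
time_s: 5.42
eef_pos: [0.6651, -0.0021, 0.103]
tool_rot: [-3.134, -0.001, 1.707]
contact_force: [-0.6, 0.3, -5.6]
finger_gap: 0.0489
grip_force: 63.9
```

```bash
python3 -c "
from h import *
go(.667,-.0025,.081,97.5)"
```

```text
t 5.4167 pos [ 0.6651 -0.0021  0.103 ] yaw 97.83 tilt [-3.1342e+00 -1.4000e-03] gap 0.04890244522002597 -> shift [-0.0007  0.002   0.022 ] turn 0.33
```

Emit:
servo_tool(
  moves=[
    [[40,0,0,0,0],[40,0,0,0.007,0],[40,0,0,0.013,0],[40,0,0,0.018,0],[40,0,0,0.021,0],[40,0,0,0.022,0],[40,0,0,0.022,0],[40,0,0,0.022,0]],
  ],
)

```text
time_s: 6.08
eef_pos: [0.6671, -0.0022, 0.0861]
tool_rot: [3.141, 0.0, 1.707]
contact_force: [0.4, 0.0, -4.7]
finger_gap: 0.0492
grip_force: 64.1
```

Emit:
servo_tool(
  moves=[
    [[40,0,0,0.002,0],[40,0,0,0.003,0],[40,0,0,0.004,0],[40,0,0,0.005,0],[40,0,0,0.005,0],[40,0,0,0.005,0]],
  ],
)

```text
time_s: 6.58
eef_pos: [0.667, -0.0021, 0.0814]
tool_rot: [3.141, 0.0, 1.707]
contact_force: [-1.9, 0.2, -1.1]
finger_gap: 0.0488
grip_force: 64.3
```

Emit:
servo_tool(
  moves=[
    [[62,0,0,0,0],[70,0,0,0,0],[80,0,0,0,0],[80,0,0,0,0],[80,0,0,0,0],[80,0,0,-0.01,0],[80,0,0,-0.025,0],[80,0,0,-0.05,0],[80,0,0,-0.08,0],[80,0,0,-0.11,0],[80,0,0,-0.135,0],[80,0,0,-0.14,0]],
  ],
)

```text
time_s: 7.58
eef_pos: [0.6683, -0.0022, 0.2287]
tool_rot: [3.132, 0.002, 1.707]
contact_force: [0.3, -0.9, 1.1]
finger_gap: 0.0685
grip_force: 0.0
```

Run:
```python
from h import *
go(.4955,.013,.22,97.5)
S=read_camera('scene');T=read_camera('top')
m=np.zeros((600,800,3),np.uint8);m[:,:400]=crop(S['image'],270,200,390,380,400,600);m[:,400:]=crop(T['image'],250,130,370,310,400,600)
cv2.imwrite('pics/s4.png',m[:,:,::-1])
```

```text
t 7.5833 pos [ 0.6683 -0.0022  0.2287] yaw 97.83 tilt [3.1316e+00 1.9000e-03] gap 0.06845055213004561 -> shift [ 0.0386 -0.1692  0.007 ] turn 0.33
```

View pics/s4.png

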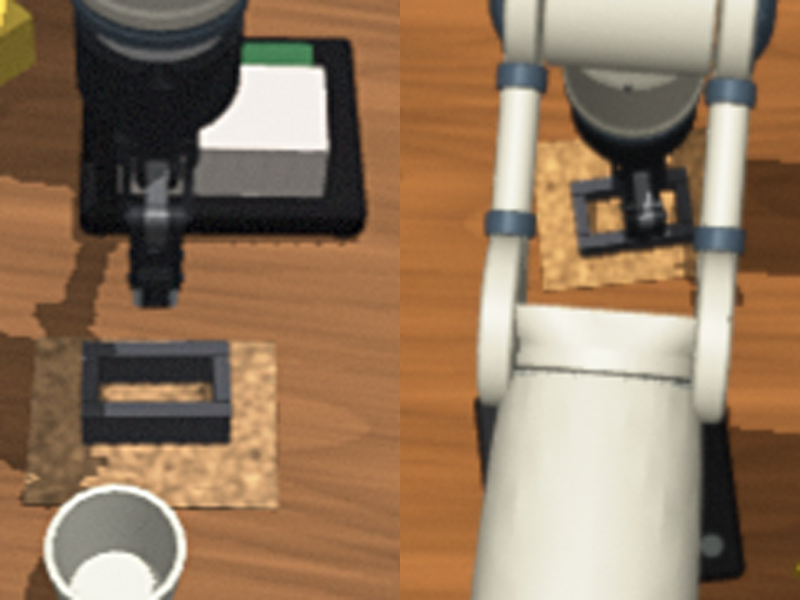

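The frame lies flat inside the mat (frame (155,390), mat (150,420) in the left panel). I'm moving aside to measure the cover unobstructed.

Emit:
servo_tool(
  moves=[
    [[100,-0.015,-0.02,0,0],[100,-0.035,-0.04,0,0],[100,-0.055,-0.065,0,0],[100,-0.08,-0.09,0,0],[100,-0.105,-0.12,0,0],[100,-0.13,-0.145,0,0],[100,-0.155,-0.17,0,0],[100,-0.17,-0.185,0,0],[100,-0.175,-0.195,0,0],[100,-0.175,-0.195,0,0]],
  ],
)

```text
time_s: 8.52
eef_pos: [0.496, -0.2031, 0.2193]
tool_rot: [-3.139, -0.001, 1.705]
contact_force: [-0.0, -0.3, 0.4]
finger_gap: 0.0854
grip_force: 0.0
```

Run:
```python
from h import *
S=read_camera('scene');T=read_camera('top')
for n,c,roi in(("T",T,(270,235,362,285)),("S",S,(295,205,385,265))):
    h=cv2.cvtColor(c["image"],cv2.COLOR_RGB2HSV).astype(int);x0,y0,x1,y1=roi
    m=np.zeros((480,640),np.uint8);m[y0:y1,x0:x1]=((h[...,1]<40)&(h[...,2]>(150 if n=="T" else 170)))[y0:y1,x0:x1]*255
    cs=max(cv2.findContours(m,0,1)[0],key=cv2.contourArea)[:,0]
    for z in(.072,.076):
        P=plane(c,cs,z);r=cv2.minAreaRect((P[:,:2]*1000).astype(np.float32));b=cv2.boxPoints(r)/1000
        print(n,z,r)
    print(proj(c,np.c_[b,np.full(4,.076)]).round(1).tolist())
m=np.zeros((480,800,3),np.uint8);m[:300,:400]=crop(S['image'],290,200,390,275,400,300);m[:300,400:]=crop(T['image'],263,230,363,305,400,300)
cv2.imwrite('pics/s5.png',m[:,:,::-1])
go(.4955,.013,.2,97)
```

```text
T 0.072 ((496.9906005859375, 13.496231079101562), (67.26634979248047, 124.67831420898438), 7.176560878753662)
T 0.076 ((496.4775695800781, 13.430824279785156), (67.07176971435547, 124.31761169433594), 7.176523685455322)
[[285.0, 277.8], [339.8, 272.3], [336.7, 243.1], [282.3, 248.6]]
S 0.072 ((495.009521484375, 13.267013549804688), (66.5869369506836, 125.48809051513672), 8.775399208068848)
S 0.076 ((498.48541259765625, 13.562103271484375), (66.26764678955078, 124.88641357421875), 8.775486946105957)
[[366.4, 219.0], [305.2, 219.0], [304.9, 244.0], [368.5, 244.0]]
t 8.6167 pos [ 0.4977 -0.2014  0.22  ] yaw 97.82 tilt [-3.141e+00 -1.400e-03] gap 0.08488627685208064 -> shift [0.2127 0.027  0.0203] turn 0.82
```

View pics/s5.png

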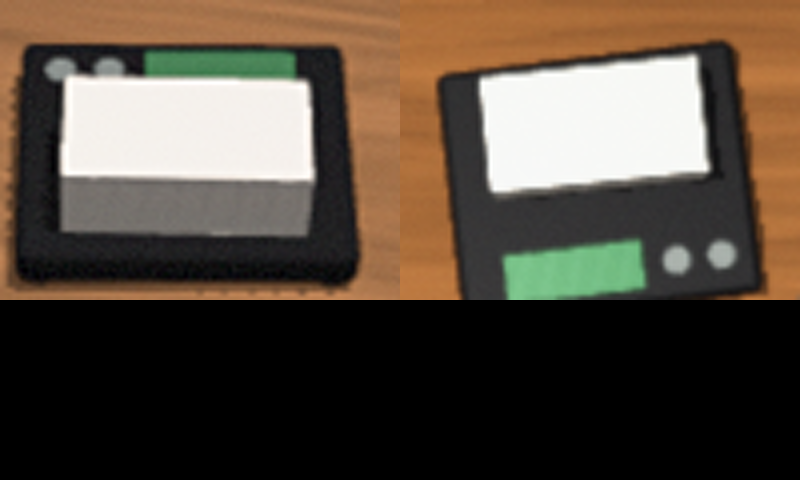

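Emit:
servo_tool(
  moves=[
    [[100,0.015,0.002,0.002,0],[100,0.045,0.006,0.005,0],[100,0.08,0.011,0.01,0],[100,0.115,0.016,0.015,0],[100,0.15,0.02,0.02,0],[100,0.18,0.024,0.02,0],[100,0.2,0.027,0.02,0],[100,0.21,0.0285,0.02,0],[100,0.213,0.0285,0.02,0],[100,0.213,0.0285,0.02,0],[100,0.213,0.0285,0.02,0]],
  ],
)

```text
time_s: 9.53
eef_pos: [0.4971, 0.0125, 0.2008]
tool_rot: [-3.141, 0.0, 1.708]
contact_force: [0.5, 0.0, -0.1]
finger_gap: 0.0854
grip_force: 0.0
```

```bash
python3 -c "
from h import *
go(.497,.0135,.12,97.7)"
```

```text
t 9.5333 pos [0.4971 0.0125 0.2008] yaw 97.84 tilt [-3.1413e+00  4.0000e-04] gap 0.08540304689167331 -> shift [0.0011 0.0001 0.0808] turn 0.14
```

Emit:
servo_tool(
  moves=[
    [[100,0.001,0,0.015,0],[100,0.001,0,0.03,0],[100,0.001,0,0.045,0],[100,0.001,0,0.06,0],[100,0.001,0,0.07,0],[100,0.001,0,0.078,0],[100,0.001,0,0.08,0],[100,0.001,0,0.08,0]],
  ],
)

```text
time_s: 10.2
eef_pos: [0.4966, 0.0133, 0.1205]
tool_rot: [-3.141, -0.0, 1.707]
contact_force: [0.3, -0.1, -0.5]
finger_gap: 0.0853
grip_force: 0.0
```

Emit:
servo_tool(
  moves=[
    [[85,0,0,0,0],[80,0,0,0,0],[75,0,0,0,0],[70,0,0,0,0],[65,0,0,0,0],[60,0,0,0,0],[60,0,0,0,0],[60,0,0,0,0]],
  ],
  newtons=30,
)

```text
time_s: 10.87
eef_pos: [0.4973, 0.0138, 0.1222]
tool_rot: [3.139, 0.001, 1.707]
contact_force: [0.6, -0.3, 6.7]
finger_gap: 0.0654
grip_force: 35.5
```

Emit:
servo_tool(
  moves=[
    [[60,0,0,-0.004,0],[60,0,0,-0.01,0],[60,0,0,-0.02,0],[60,0,0,-0.035,0],[60,0,0,-0.05,0],[60,0,0,-0.065,0],[60,0,0,-0.08,0],[60,0,0,-0.085,0],[60,0,0,-0.085,0],[60,0,0,-0.085,0]],
  ],
)

```text
time_s: 11.7
eef_pos: [0.4967, 0.0138, 0.2057]
tool_rot: [3.142, -0.0, 1.707]
contact_force: [-0.4, -0.5, -2.2]
finger_gap: 0.0655
grip_force: 34.8
```

```bash
python3 -c "
from h import *
go(.482,.3169,.205,110)"
```

```text
t 11.7 pos [0.4967 0.0138 0.2057] yaw 97.83 tilt [ 3.1416 -0.    ] gap 0.06546911928296946 -> shift [0.3022 0.0267 0.0007] turn -12.17
```

Emit:
servo_tool(
  moves=[
    [[60,0.01,0.001,0,-0.5],[60,0.035,0.003,0,-1.5],[60,0.065,0.006,0,-3],[60,0.1,0.009,0,-4.5],[60,0.135,0.012,0,-6],[60,0.17,0.015,0,-7.5],[60,0.205,0.018,0,-9],[60,0.24,0.021,0,-10.5],[60,0.27,0.024,0,-12],[60,0.29,0.026,0,-12],[60,0.3,0.027,0,-12],[60,0.302,0.027,0,-12]],
  ],
)

```text
time_s: 12.7
eef_pos: [0.4813, 0.3185, 0.2044]
tool_rot: [-3.139, -0.0, 1.92]
contact_force: [0.4, 0.1, -1.3]
finger_gap: 0.0651
grip_force: 34.7
```

Emit:
servo_tool(
  moves=[
    [[60,0,0,0,0],[60,0,0,0.01,0],[60,0,0,0.025,0],[60,0,0,0.04,0],[60,0,0,0.05,0],[60,0,0,0.06,0],[60,0,0,0.06,0],[60,0,0,0.06,0]],
  ],
)

```text
time_s: 13.37
eef_pos: [0.4823, 0.316, 0.1453]
tool_rot: [-3.14, 0.0, 1.916]
contact_force: [0.5, 0.4, -1.0]
finger_gap: 0.0651
grip_force: 34.7
```

Run:
```python
from h import *
go(.482,.3169,.0985,110)
S=read_camera('scene');T=read_camera('top')
m=np.zeros((600,800,3),np.uint8);m[:,:400]=crop(S['image'],425,160,545,340,400,600);m[:,400:]=crop(T['image'],120,170,240,350,400,600)
cv2.imwrite('pics/s6.png',m[:,:,::-1])
```

```text
t 13.3667 pos [0.4823 0.316  0.1453] yaw 109.78 tilt [-3.1404e+00  3.0000e-04] gap 0.06508692316918088 -> shift [0.0009 0.0001 0.0468] turn -0.22
```

View pics/s6.png

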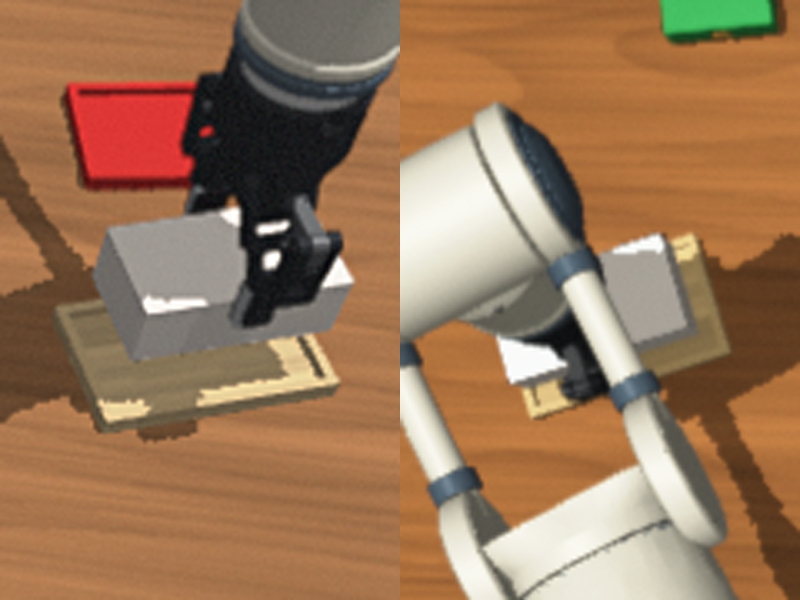

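The cover hangs level and parallel over the plywood tray, so I'm lowering it in.

Emit:
servo_tool(
  moves=[
    [[60,0.001,0,0.01,0],[60,0.001,0,0.02,0],[60,0.001,0,0.028,0],[60,0.001,0,0.034,0],[60,0.001,0,0.038,0],[60,0.001,0,0.041,0],[60,0.001,0,0.043,0],[60,0.001,0,0.045,0],[60,0.001,0,0.046,0],[60,0.001,0,0.046,0],[60,0.001,0,0.046,0]],
  ],
)

```text
time_s: 14.38
eef_pos: [0.4821, 0.3177, 0.1001]
tool_rot: [3.141, -0.0, 1.917]
contact_force: [-0.4, 0.3, -1.5]
finger_gap: 0.0654
grip_force: 34.7
```

Emit:
servo_tool(
  moves=[
    [[60,0,0,0.001,0],[60,0,0,0.002,0],[60,0,0,0.003,0],[60,0,0,0.003,0],[60,0,0,0.003,0],[60,0,0,0.003,0]],
  ],
)

```text
time_s: 14.88
eef_pos: [0.4822, 0.3177, 0.0982]
tool_rot: [3.141, -0.0, 1.917]
contact_force: [-3.3, -1.1, 5.5]
finger_gap: 0.0654
grip_force: 35.5
```

Contact comes at TCP z 0.098, which matches the floor height, so I'm releasing.

Emit:
servo_tool(
  moves=[
    [[85,0,0,0,0],[90,0,0,0,0],[100,0,0,0,0],[100,0,0,0,0],[100,0,0,0,0],[100,0,0,-0.01,0],[100,0,0,-0.025,0],[100,0,0,-0.05,0],[100,0,0,-0.08,0],[100,0,0,-0.11,0],[100,0,0,-0.12,0],[100,0,0,-0.12,0]],
  ],
)

```text
time_s: 15.88
eef_pos: [0.4831, 0.3183, 0.222]
tool_rot: [3.134, -0.001, 1.917]
contact_force: [0.2, -0.1, -0.5]
finger_gap: 0.0851
grip_force: 0.0
```

Run:
```python
from h import *
go(.5313,-.3077,.21,86)
```

```text
t 15.8833 pos [0.4831 0.3183 0.222 ] yaw 109.83 tilt [ 3.1337e+00 -1.4000e-03] gap 0.08513751496533044 -> shift [-0.6052 -0.1671  0.0098] turn 23.83
```

Emit:
servo_tool(
  moves=[
    [[100,-0.02,-0.005,0,1],[100,-0.055,-0.015,0,3],[100,-0.09,-0.025,0,5],[100,-0.125,-0.035,0,7],[100,-0.16,-0.044,0,9],[100,-0.195,-0.054,0,11],[100,-0.23,-0.064,0,13],[100,-0.265,-0.073,0,15],[100,-0.3,-0.083,0,17],[100,-0.33,-0.091,0,19],[100,-0.35,-0.097,0,21],[100,-0.36,-0.1,0,23]],
  ],
)

```text
time_s: 16.88
eef_pos: [0.5094, -0.0575, 0.2149]
tool_rot: [-3.139, 0.0, 1.511]
contact_force: [0.6, 0.8, -1.4]
finger_gap: 0.0852
grip_force: 0.0
```

Run:
```python
from h import *
S=read_camera('scene');T=read_camera('top')
for n,c,roi in(("T",T,(140,220,240,310)),("S",S,(420,200,550,300))):
    h=cv2.cvtColor(c["image"],cv2.COLOR_RGB2HSV).astype(int);x0,y0,x1,y1=roi
    m=np.zeros((480,640),np.uint8);m[y0:y1,x0:x1]=((h[...,1]<40)&(h[...,2]>(150 if n=="T" else 170)))[y0:y1,x0:x1]*255
    cs=max(cv2.findContours(m,0,1)[0],key=cv2.contourArea)[:,0]
    print(n,cv2.minAreaRect((plane(c,cs,.052)[:,:2]*1000).astype(np.float32)))
m=np.zeros((600,800,3),np.uint8);m[:,:400]=crop(S['image'],425,160,545,340,400,600);m[:,400:]=crop(T['image'],400,180,520,360,400,600)
cv2.imwrite('pics/s7.png',m[:,:,::-1])
go(.5313,-.3077,.21,86)
```

```text
T ((481.89617919921875, 316.6604309082031), (66.37989807128906, 124.41812133789062), 19.37978172302246)
S ((484.9258117675781, 317.36968994140625), (66.15266418457031, 123.25773620605469), 19.326635360717773)
t 16.9833 pos [ 0.5097 -0.0561  0.2154] yaw 86.63 tilt [-3.1393e+00 -3.0000e-04] gap 0.08544297435419998 -> shift [-0.2499  0.0364  0.0052] turn 0.63
```

View pics/s7.png

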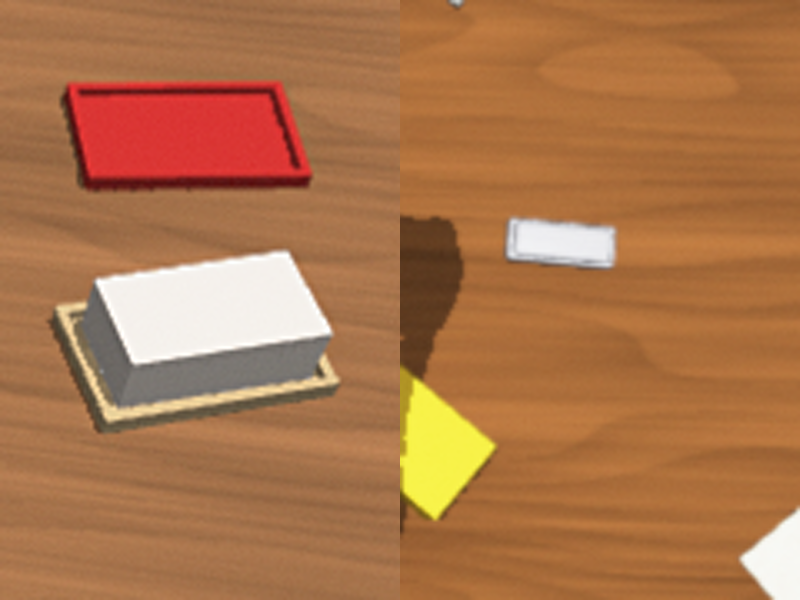

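The cover sits fully down in the plywood holder, centred to about 1 to 3 mm. The bar is alone at (560,242) in the right panel. Next is the bar grasp.

Emit:
servo_tool(
  moves=[
    [[100,-0.02,0.003,0.002,0.5],[100,-0.05,0.008,0.01,0.5],[100,-0.085,0.013,0.02,0.5],[100,-0.12,0.018,0.03,0.5],[100,-0.155,0.023,0.04,0.5],[100,-0.19,0.028,0.05,0.5],[100,-0.22,0.033,0.06,0.5],[100,-0.24,0.036,0.07,0.5],[100,-0.25,0.037,0.08,0.5],[100,-0.25,0.037,0.085,0.5],[100,-0.25,0.037,0.085,0.5],[100,-0.25,0.037,0.085,0.5]],
  ],
)

```text
time_s: 17.98
eef_pos: [0.5335, -0.3046, 0.1315]
tool_rot: [-3.141, -0.001, 1.509]
contact_force: [-0.5, 0.3, 0.6]
finger_gap: 0.0852
grip_force: 0.0
```

```bash
python3 -c "
from h import *
go(.532,-.3077,.076,86)"
```

```text
t 17.9833 pos [ 0.5335 -0.3046  0.1315] yaw 86.44 tilt [-3.1408e+00 -1.3000e-03] gap 0.08521092245971836 -> shift [-0.0032 -0.0012  0.0555] turn 0.44
```

Emit:
servo_tool(
  moves=[
    [[60,-0.003,-0.001,0.01,0.4],[55,-0.003,-0.001,0.02,0.4],[55,-0.003,-0.001,0.03,0.4],[55,-0.003,-0.001,0.04,0.4],[55,-0.003,-0.001,0.048,0.4],[55,-0.003,-0.001,0.053,0.4],[55,-0.003,-0.001,0.055,0.4],[55,-0.003,-0.001,0.055,0.4],[55,-0.003,-0.001,0.055,0.4]],
  ],
)

```text
time_s: 18.73
eef_pos: [0.5321, -0.3097, 0.0771]
tool_rot: [3.141, 0.0, 1.5]
contact_force: [-0.2, -0.2, 0.8]
finger_gap: 0.047
grip_force: 0.0
```

Emit:
servo_tool(
  moves=[
    [[45,0,0,0,0],[40,0,0,0,0],[35,0,0,0,0],[30,0,0,0,0],[25,0,0,0,0],[20,0,0,0,0],[20,0,0,0,0],[20,0,0,0,0],[20,0,0,0,0]],
  ],
  newtons=60,
)

```text
time_s: 19.48
eef_pos: [0.5325, -0.3098, 0.078]
tool_rot: [3.14, 0.001, 1.5]
contact_force: [0.5, 0.7, 5.5]
finger_gap: 0.0278
grip_force: 60.1
```

Emit:
servo_tool(
  moves=[
    [[20,0,0,-0.004,0],[20,0,0,-0.01,0],[20,0,0,-0.02,0],[20,0,0,-0.04,0],[20,0,0,-0.06,0],[20,0,0,-0.08,0],[20,0,0,-0.1,0],[20,0,0,-0.115,0],[20,0,0,-0.12,0],[20,0,0,-0.12,0],[20,0,0,-0.12,0]],
  ],
)

```text
time_s: 20.4
eef_pos: [0.5317, -0.3095, 0.1962]
tool_rot: [-3.141, -0.0, 1.5]
contact_force: [0.1, -1.0, -4.7]
finger_gap: 0.0279
grip_force: 59.8
```

Run:
```python
from h import *
S=read_camera('scene');T=read_camera('top')
# pan: grey bright plate inside black case
for n,c,roi in(("T",T,(275,238,350,283)),("S",S,(300,210,380,262))):
    h=cv2.cvtColor(c["image"],cv2.COLOR_RGB2HSV).astype(int);x0,y0,x1,y1=roi
    m=np.zeros((480,640),np.uint8);m[y0:y1,x0:x1]=((h[...,1]<60)&(h[...,2]>95))[y0:y1,x0:x1]*255
    cs=max(cv2.findContours(m,0,1)[0],key=cv2.contourArea)[:,0]
    print(n,cv2.minAreaRect((plane(c,cs,.04)[:,:2]*1000).astype(np.float32)))
m=np.zeros((600,800,3),np.uint8);m[:,:400]=crop(S['image'],130,130,250,310,400,600);m[:300,400:]=crop(T['image'],263,230,363,305,400,300);m[300:,400:]=crop(S['image'],290,200,390,275,400,300)
cv2.imwrite('pics/s8.png',m[:,:,::-1])
go(.495,.0145,.195,97.7)
```

```text
T ((496.1600036621094, 14.393630981445312), (49.39814758300781, 105.34832000732422), 8.185479164123535)
S ((499.8125, 15.199363708496094), (50.65763473510742, 103.98641204833984), 8.786118507385254)
t 20.5 pos [ 0.5314 -0.3092  0.1948] yaw 85.93 tilt [-3.1388e+00 -1.6000e-03] gap 0.02788162506803338 -> shift [ 0.3203 -0.0593  0.0005] turn -11.77
```

View pics/s8.png

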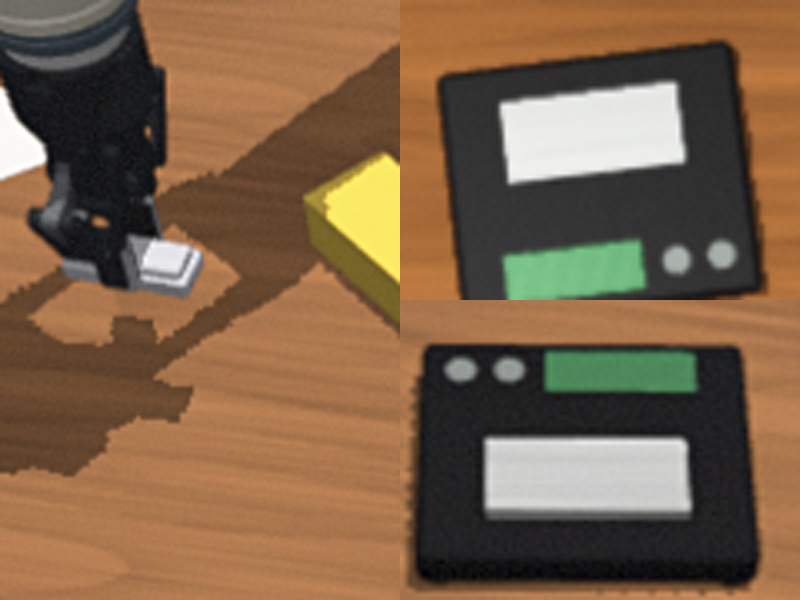

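The bar is held level (170,265 in the left panel). The pan is clear, and I measure it at (0.4965, 0.0145) with yaw 8.3°. Carrying the bar over.

Emit:
servo_tool(
  moves=[
    [[20,0.01,-0.002,0,-0.5],[20,0.03,-0.005,0,-1.5],[20,0.06,-0.011,0,-3],[20,0.095,-0.017,0,-4.5],[20,0.13,-0.024,0,-6],[20,0.165,-0.03,0,-7.5],[20,0.2,-0.036,0,-9],[20,0.235,-0.043,0,-10],[20,0.27,-0.049,0,-11],[20,0.295,-0.054,0,-12],[20,0.312,-0.057,0,-12],[20,0.318,-0.058,0,-12]],
  ],
)

```text
time_s: 21.5
eef_pos: [0.4955, 0.0149, 0.1961]
tool_rot: [-3.14, -0.002, 1.713]
contact_force: [-0.2, -0.5, -4.1]
finger_gap: 0.0281
grip_force: 59.9
```

Emit:
servo_tool(
  moves=[
    [[20,0,0,0,0],[20,0,0,0.01,0],[20,0,0,0.025,0],[20,0,0,0.04,0],[20,0,0,0.052,0],[20,0,0,0.06,0],[20,0,0,0.06,0],[20,0,0,0.06,0],[20,0,0,0.06,0]],
  ],
)

```text
time_s: 22.25
eef_pos: [0.4971, 0.0115, 0.1377]
tool_rot: [3.14, 0.0, 1.709]
contact_force: [0.4, 0.2, -3.3]
finger_gap: 0.0278
grip_force: 59.9
```

```bash
python3 -c "
from h import *
go(.4965,.0125,.118,98)"
```

```text
t 22.25 pos [0.4971 0.0115 0.1377] yaw 97.9 tilt [3.1404e+00 3.0000e-04] gap 0.0277840187986749 -> shift [ 0.0011 -0.0005  0.0197] turn -0.1
```

Emit:
servo_tool(
  moves=[
    [[20,0.001,0,0.005,0],[20,0.001,0,0.009,0],[20,0.001,0,0.012,0],[20,0.001,0,0.015,0],[20,0.001,0,0.017,0],[20,0.001,0,0.017,0],[20,0.001,0,0.017,0]],
  ],
)

```text
time_s: 22.83
eef_pos: [0.4965, 0.0128, 0.1197]
tool_rot: [-3.141, -0.0, 1.709]
contact_force: [-1.1, -1.4, -4.5]
finger_gap: 0.028
grip_force: 59.9
```

Emit:
servo_tool(
  moves=[
    [[20,0,0,0.001,0],[20,0,0,0.0015,0],[20,0,0,0.002,0],[20,0,0,0.002,0],[20,0,0,0.002,0]],
  ],
)

```text
time_s: 23.25
eef_pos: [0.4966, 0.0127, 0.118]
tool_rot: [3.141, 0.0, 1.709]
contact_force: [0.4, -0.5, -3.8]
finger_gap: 0.0277
grip_force: 59.9
```

Almost there: the weight is still on the gripper, so I'm going 1.5 mm lower.

Emit:
servo_tool(
  moves=[
    [[20,0,0,0.0005,0],[20,0,0,0.001,0],[20,0,0,0.001,0],[20,0,0,0.0015,0],[20,0,0,0.0015,0],[20,0,0,0.0015,0]],
  ],
)

```text
time_s: 23.75
eef_pos: [0.4966, 0.0128, 0.118]
tool_rot: [3.141, 0.0, 1.709]
contact_force: [-6.1, 0.3, 7.7]
finger_gap: 0.0279
grip_force: 61.3
```

Emit:
servo_tool(
  moves=[
    [[20,0,0,-0.001,0],[20,0,0,-0.001,0],[36,0,0,-0.001,0],[42,0,0,-0.001,0],[50,0,0,-0.001,0],[60,0,0,-0.001,0],[60,0,0,-0.001,0],[60,0,0,-0.012,0],[60,0,0,-0.03,0],[60,0,0,-0.055,0],[60,0,0,-0.085,0],[60,0,0,-0.1,0]],
  ],
)

```text
time_s: 24.75
eef_pos: [0.4973, 0.0127, 0.2211]
tool_rot: [3.137, 0.001, 1.709]
contact_force: [0.0, 0.1, 0.1]
finger_gap: 0.0513
grip_force: 0.0
```

Emit:
servo_tool(
  moves=[
    [[60,-0.02,0,-0.01,0],[60,-0.05,0,-0.02,0],[60,-0.085,0,-0.02,0],[60,-0.12,0,-0.02,0],[60,-0.15,0,-0.02,0],[60,-0.18,0,-0.02,0],[60,-0.2,0,-0.02,0],[60,-0.21,0,-0.02,0],[60,-0.21,0,-0.02,0]],
  ],
)

```text
time_s: 25.5
eef_pos: [0.5255, -0.1969, 0.2367]
tool_rot: [-3.142, 0.0, 1.707]
contact_force: [-0.2, -0.9, 0.4]
finger_gap: 0.0514
grip_force: 0.0
```

Run:
```python
from h import *
S=read_camera('scene');T=read_camera('top')
m=np.zeros((600,800,3),np.uint8);m[:300,:400]=crop(T['image'],263,230,363,305,400,300);m[:300,400:]=crop(S['image'],290,200,390,275,400,300)
m[300:,:400]=crop(S['image'],130,100,530,400,400,300);m[300:,400:]=crop(T['image'],140,120,460,360,400,300)
cv2.imwrite('pics/s9.png',m[:,:,::-1]);o=get_obs();print(o["contact_force"],o["time_s"])
```

```text
[-0.80071497  0.6191831   0.20135512] 25.6
```

View pics/s9.png

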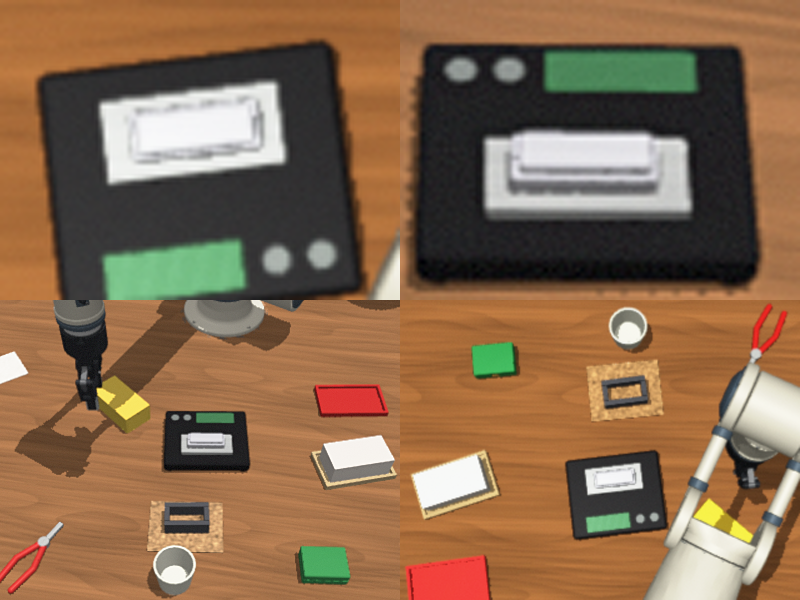

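The bar lies flat and centred along the pan ((195,128) in the top crop, (585,160) in the scene crop). The frame is on the mat, the cover is in its holder and the bystanders are where they were, so I'm handing in.

```bash
python3 -c "
from bench import *
print(finish_job())"
```

```text
the job is handed in; nothing more can be done
None
```

The job is handed in after about 26 s on the robot's clock, with no verdict returned; the last pictures show the frame flat on the mat, the cover down in the plywood holder, the bar flat and centred along the pan, and the bystanders unmoved.

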